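Find the tin with the steel weight by feel

ROBOT

A 6-joint arm with a two-finger parallel gripper is mounted at the origin on the work surface. World frame = base frame: x ahead of the robot, y to its left, z up, the work surface at z = 0. Lengths are in m, angles in degrees, forces in N, time in s.
With the tool pointing down it reaches from about 0.3 to 0.85 m from the base axis. Payload 5.4 kg.
Tool frame: the origin (TCP) lies midway between the tips of the shut fingers; the grasp point (between the pads) lies 19 mm behind it (arm.tcp_to_grasp is the distance from the TCP to the grasp point, in m); z points along the fingers, y is the direction in which the jaws open and shut (so a half turn about z gives the same grasp; the last joint's range is limited). The gripper opens to 85 mm and grips with 20 to 120 N. Pads are 22 mm wide; open, the fingers measure 114 mm over their backs; the gripper's body (76 mm by 85 mm) begins 54 mm behind the grasp point. The pads swing forward as they close: fully open they stand 13 mm farther back than shut.
Start: joints at [53.566, 9.076, 91.501, -0, 79.423, -12.038], TCP at [0.238, 0.524, 0.231] pointing down, gripper open.
Joint ranges: [-166.64, 166.64], [-54.1, 131.32], [10.49, 154.53], [-73.88, 253.88], [9.74, 151.15], [-171.62, 171.62]. Speed limits (degrees/s): [147.25, 147.25, 180, 180, 180, 180].

INTERFACE

Orientations are given as [roll, pitch, yaw] about the fixed x, y, z axes, in that order (R = Rz(yaw) Ry(pitch) Rx(roll)).
In Python, from bench import arm, imaging, hand_in gives the robot as it stands.
- The arm moves only by the tool jog_arm, never from a script. Its arguments are lists of equal length, an entry for each row: "xyz": the shift along the tool's x, y, z in mm, a list of three; "rot": the turn, a rotation vector about the tool's x, y, z in units of 6 degrees (1.0 is 6 degrees), a list of three. In form: {"xyz": [[x, y, z], ...], "rot": [[ax, ay, az], ...]}. A call has 1 to 10 rows; each row is the pose to reach, as a shift and turn from the pose measured when the call began, along the tool's axes at that moment; what a row does not reach only later rows make up. A row lasts 1/8 s, in which the tool goes at most 62.5 mm and 10.7 degrees, less where a joint would pass 70% of its speed; a pose out of reach is approached as far as the arm can. A call with a gripper value outside its range is refused whole. "claw" is the opening, from 0 (shut) to 1 (fully open), set as the call begins (left out, the last holds). The fingers move at their own pace and stop on an object; the grip force is fixed at half the most. Time passes only in rows, so rows that repeat a pose let the fingers close. It gives the time, the measured TCP pose, the force and the opening at its end, in the units of the state.
- arm.sense(): the state, without advancing time (a new reading comes with each control period).
- imaging.get_image(name): name is "side" or "top"; returns (picture, depth): 480x640x3 uint8, red, green, blue; 480x640 float32, m along the optical axis (not along the pixel's ray), 0 where there is no reading.
- imaging.camera_params(name): a dict with "vertical_fov" (degrees; the focal length in pixels is half the picture's height over the tangent of half this angle, whatever the lens; pixels are square), "cx", "cy" (the principal point, pixels), "R" (3x3) and "t" (3): a world point X has camera coordinates R X + t. Camera axes: x right, y down, z forward; pixel columns grow to the right and rows downward; lengths in m; the calibration is good to about 2 mm. A picture is of the moment at which its call begins. camera_params takes no time and is no camera call.
- hand_in(): hands the job in, once; it reports no verdict.
The state is a dict: "time_s": time; "qpos": joint angles; "joint_vel": joint speeds; "tau": joint torques, N m; "ee_pos": TCP position; "eef_rot": TCP orientation; "force": force on the tool from outside, world axes, zero at the start; "moment": the same for the moment, N m; "width": finger opening in m.
Only numpy, scipy, OpenCV 4.12 (cv2) and the standard library are available. Lean on these libraries where they do the work, as an engineer would, in place of code of your own. Each camera call takes 0.05 s, during which the arm holds its last target. There are 200 camera calls.

TASK

One of the three identical closed tins holds the steel weight for the chess pieces, and only its heft tells which. Going from the robot's left to its right, lift each tin clear of the cabinet top and feel how heavy it is, setting it back upright where it stood before you take the next; then hold the heaviest one up, upright and still, more than 12 cm clear of the cabinet top, and finish while still holding it. Leave the two other tins standing in their places, do not drop or tip any tin, and leave everything else alone.

Things in the scene. Friction and masses are not known exactly. Their poses are not given: they have to be found in the camera images.
- tin_left: Left one of three identical shut square steel tea tins (left = largest y), 60 x 60 mm, 80 mm tall, with a round lid 48 mm across, 4 mm high on top. Origin: centre of the underside; z up, x, y square to the side faces. Holds an unseen loose slug. Lighter tins 0.17-0.30 kg in all, the heaviest 0.45-0.57 kg, any of the three; 40 N on two opposite sides holds it.
- tin_middle: Middle one of three identical shut square steel tea tins (left = largest y), 60 x 60 mm, 80 mm tall, with a round lid 48 mm across, 4 mm high on top. Origin: centre of the underside; z up, x, y square to the side faces. Holds an unseen loose slug. Lighter tins 0.17-0.30 kg in all, the heaviest 0.45-0.57 kg, any of the three; 40 N on two opposite sides holds it.
- tin_right: Right one of three identical shut square steel tea tins (left = largest y), 60 x 60 mm, 80 mm tall, with a round lid 48 mm across, 4 mm high on top. Origin: centre of the underside; z up, x, y square to the side faces. Holds an unseen loose slug. Lighter tins 0.17-0.30 kg in all, the heaviest 0.45-0.57 kg, any of the three; 40 N on two opposite sides holds it.
- table: The birch cabinet top, fixed and flat, its upper face at height 0; the tins and everything else stand on it.
- queen: Bystander: black plastic chess queen, 36 mm across its foot, 91 mm tall, standing between the left and the middle tin. Origin: centre of the underside.
- flashlight: Bystander: aluminium flashlight on its side between the middle and the right tin, 110 mm long, 30 mm thick; it does not roll. Origin: under its middle; x along its length to the lens.
- pot: Bystander: green ceramic pot, about 100 mm across, 85 mm tall, beyond the tins. Origin: centre of the underside.
- chapel: Bystander: white resin chapel ruin, base 130 x 100 mm (x, y), about 125 mm tall at the arch, at the right. Origin: centre of the underside.
- brush: Bystander: brush about 170 mm long lying beyond the tins; x along its length.
- trays: Bystander, fixed: three stacked tiers of wooden trays, 240 x 200 mm (x, y), 140 mm tall, at the left. Origin: centre of the underside.
Things that resemble listed ones, but are neither listed nor needed, are in the scene too. Leave any purple or red look-alike of the tin_middle alone.

How it is judged:
By the outcome, as a careful person would: the job done as asked, in the order asked, and still so for the second after the job is handed in, while the arm keeps its last pose, push and grip.
It also fails if it takes over 72 s, if anything falls off the work surface, if the arm or the gripper's body presses on something with over 40 N, if the wrist force passes 120 N, or if a joint passes its speed limit or range.

## Working session

There is one attempt and no reset: what is moved stays moved. The work goes in short steps, Python scripts to look and compute and a tool call to move; the robot and the scene stay as the last step left them, time stands still between calls to the robot, and variables do not carry over. Pictures are saved under pics/ and viewed, about 8 in all and at most 12, crops included, and the job is handed in when it is done.

Besides the shell and the picture viewer there is one more tool, called after "Request:" as name(argument=value, ...), one argument or row to a line, values as JSON. jog_arm: Moves the arm, as the interface text tells. Its arguments: {"type":"object","properties":{"xyz":{"type":"array"},"rot":{"type":"array"},"claw":{"type":"number"}},"required":["xyz","rot"]}

```bash
mkdir -p pics; cat > h.py <<'E'
import numpy as np, cv2
from bench import arm, imaging, hand_in
def shot(n,f):
    p,d=imaging.get_image(n); cv2.imwrite(f,p[:,:,::-1]); np.save('/tmp/%s.npy'%n,d); np.save('/tmp/%s_p.npy'%n,p); return p,d
def world(n,d):
    c=imaging.camera_params(n); f=240/np.tan(np.radians(c['vertical_fov']/2))
    v,u=np.mgrid[0:480,0:640]
    P=np.stack([(u-c['cx'])/f*d,(v-c['cy'])/f*d,d],-1)
    W=(P-np.array(c['t']))@np.array(c['R']); W[d==0]=np.nan
    return W
E
python3 - <<'E'
from h import *
for n in('top','side'):
    shot(n,'pics/%s1.png'%n); print(imaging.camera_params(n))
print(arm.sense(), arm.tcp_to_grasp)
E
```

```text
{'vertical_fov': 50.37503756047172, 'cx': 313.8605762421225, 'cy': 233.05305885792203, 'R': array([[-0.01325456, -0.99982202, -0.01342554],
       [-0.99565496,  0.0144346 , -0.09199375],
       [ 0.09217117,  0.01214786, -0.99566907]]), 't': array([0.0487862 , 0.58822215, 1.49139762])}
{'vertical_fov': 49.1996581364581, 'cx': 322.8105846394185, 'cy': 239.54255189054507, 'R': array([[ 0.70992666, -0.70409921,  0.01576208],
       [-0.53196137, -0.55076242, -0.64317793],
       [ 0.46154223,  0.44822435, -0.76555451]]), 't': array([-0.39888452,  0.36821367,  1.05685015])}
{'time_s': 0.1, 'qpos': array([ 5.35661972e+01,  9.11147791e+00,  9.15654310e+01, -1.23198052e-03,
        7.94245547e+01, -1.20377446e+01]), 'joint_vel': array([ 0.02052234, -0.01210629, -0.24709881, -0.10388044,  0.08494451,
        0.03445016]), 'tau': array([ 5.75594895e-04, -3.96983135e+01, -3.32341647e+01, -2.04570756e-04,
        4.06615072e-03, -2.47712677e-05]), 'ee_pos': array([0.23718643, 0.52319192, 0.23038733]), 'eef_rot': array([-1.79900515e+02, -1.99768127e-02,  1.55604152e+02]), 'force': array([-0.98313701, -0.59672493,  0.52609901]), 'moment': array([-0.00363394,  0.01953947,  0.03663753]), 'width': 0.08545013384724533} 0.0187
```

View pics/top1.png

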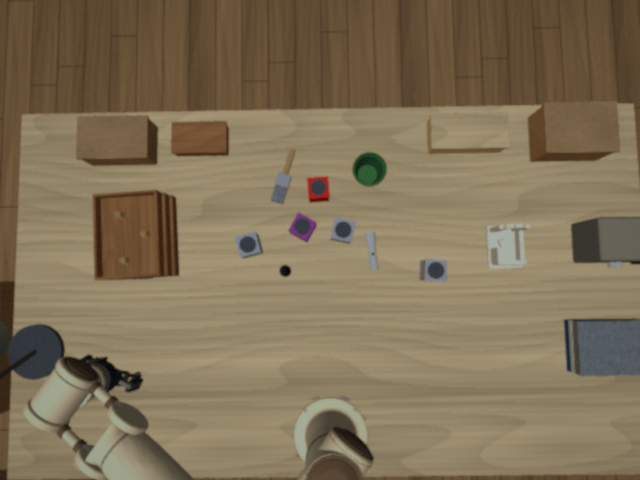

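View pics/side1.png

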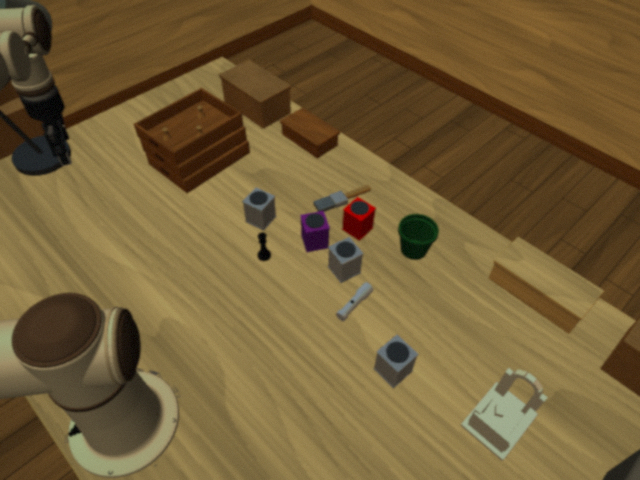

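Candidates for the tins in the top picture are grey at (248,245), (343,230) and (435,270). The look-alikes are purple (303,227) and red (318,188), which I leave alone. The queen is at (285,271) and the flashlight at (372,250).

```bash
python3 - <<'E'
from h import *
for n,cs in(('top',[(248,245),(343,230),(435,270),(303,227),(318,188),(285,271),(372,250)]),('side',[(259,205),(346,255),(398,360),(315,230),(359,215),(263,247),(355,300)])):
    W=world(n,np.load('/tmp/%s.npy'%n))
    for i,(u,v) in enumerate(cs):
        m=np.zeros((480,640),np.uint8);cv2.circle(m,(u,v),24 if n=='top' else 34,1,-1)
        z=W[...,2]; s=(m>0)&((z>.07) if i<6 else (z>.012))&(z<.1)
        # top: connected component nearest the pixel
        k,l=cv2.connectedComponents(s.astype(np.uint8)); 
        ys,xs=np.nonzero(s)
        if len(ys)==0: print(n,i,'none');continue
        j=np.argmin((ys-v)**2+(xs-u)**2); q=l==l[ys[j],xs[j]]
        P=W[q]; r=cv2.minAreaRect(P[:,:2].astype(np.float32)*1000)
        print(n,i,q.sum(),np.round(P.mean(0),3),'rect',np.round(r[0],0),np.round(r[1],0),round(r[2],1), 'zmax',P[:,2].max().round(3))
im=cv2.imread('pics/top1.png')[170:310,220:460]; cv2.imwrite('pics/c1.png',cv2.resize(im,None,fx=3.3,fy=3.3,interpolation=cv2.INTER_CUBIC))
E
```

```text
top 0 458 [0.554 0.232 0.082] rect [554. 233.] [62. 62.] 14.2 zmax 0.093
top 1 456 [ 0.592 -0.042  0.082] rect [592. -42.] [62. 62.] 76.6 zmax 0.092
top 2 476 [ 0.472 -0.302  0.082] rect [ 473. -302.] [61. 63.] 84.6 zmax 0.092
top 3 455 [0.603 0.075 0.082] rect [603.  75.] [62. 62.] 60.1 zmax 0.093
top 4 447 [0.716 0.028 0.082] rect [717.  28.] [63. 62.] 5.4 zmax 0.093
top 5 50 [0.478 0.13  0.085] rect [478. 131.] [20. 20.] 0.6 zmax 0.097
top 6 309 [ 0.537 -0.129  0.025] rect [ 535. -130.] [111.  29.] 6.5 zmax 0.04
side 0 478 [0.551 0.228 0.082] rect [553. 232.] [66. 65.] 15.8 zmax 0.09
side 1 588 [ 0.589 -0.045  0.082] rect [593. -42.] [64. 64.] 76.5 zmax 0.09
side 2 880 [ 0.47  -0.305  0.082] rect [ 473. -304.] [62. 64.] 86.2 zmax 0.09
side 3 515 [0.601 0.071 0.082] rect [604.  74.] [63. 62.] 60.2 zmax 0.091
side 4 499 [0.712 0.024 0.082] rect [715.  28.] [65. 64.] 5.4 zmax 0.091
side 5 72 [0.476 0.127 0.083] rect [477. 128.] [23. 21.] 38.1 zmax 0.094
side 6 480 [ 0.534 -0.133  0.025] rect [ 535. -131.] [114.  29.] 4.6 zmax 0.034
```

View pics/c1.png

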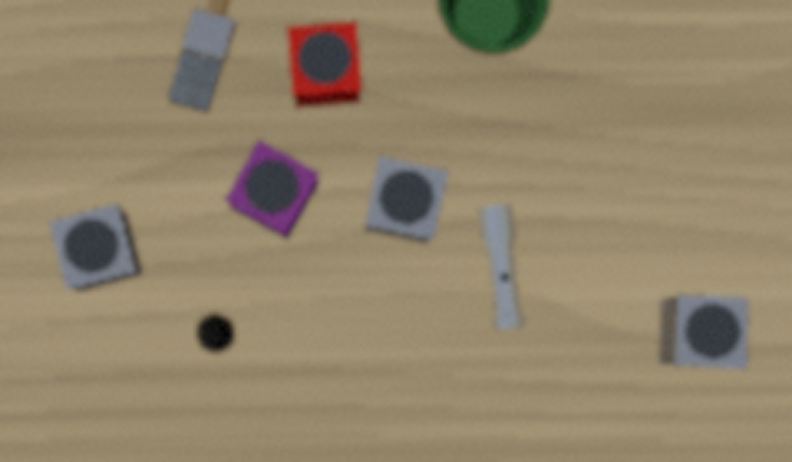

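The crop shows the three grey tins at (92,246), (406,196) and (712,330), clearly apart from purple and red. The two cameras agree to about 2 mm. I'll grip with the jaws along roughly x, away from the purple tin.

```bash
cat >> h.py <<'E'
from scipy.spatial.transform import Rotation as Ro
def delta(p,yaw):
    s=arm.sense(); R0=Ro.from_euler('xyz',s['eef_rot'],degrees=True); R1=Ro.from_euler('xyz',[180,0,yaw],degrees=True)
    print('xyz',np.round(R0.inv().apply(np.array(p)-s['ee_pos'])*1000,1),'rot',np.round((R0.inv()*R1).as_rotvec(degrees=True)/6,2))
E
python3 -c "
from h import *
delta([.5535,.2325,.15],104.5)"
```

```text
xyz [-408.2 -133.9   80.5] rot [-0.02  0.    8.52]
```

Request:
jog_arm(
  xyz=[
    [-30, -10, 6],
    [-80, -26, 16],
    [-130, -43, 26],
    [-180, -59, 36],
    [-230, -75, 45],
    [-280, -92, 55],
    [-325, -107, 64],
    [-365, -120, 72],
    [-395, -130, 78],
    [-408, -134, 80],
  ],
  rot=[
    [0, 0, 0.6],
    [0, 0, 1.6],
    [0, 0, 2.6],
    [0, 0, 3.6],
    [0, 0, 4.7],
    [0, 0, 5.8],
    [0, 0, 6.8],
    [0, 0, 7.6],
    [0, 0, 8.2],
    [0, 0, 8.5],
  ],
  claw=1,
)

```text
time_s: 1.35
ee_pos: [0.5537, 0.2312, 0.1495]
eef_rot: [-179.8, 0.1, 104.4]
force: [-0.6, 1.3, 0.3]
width: 0.0855
```

```bash
python3 -c "
from h import *
s=arm.sense();print({k:s[k] for k in ('time_s','ee_pos','eef_rot','force','qpos')})
delta([.5535,.2325,.03],104.5)
p,d=shot('side','pics/side2.png')
c=p[90:290,150:390];cv2.imwrite('pics/c2.png',cv2.resize(c,None,fx=2.5,fy=2.5)[:,:,::-1])"
```

```text
{'time_s': 1.35, 'ee_pos': array([0.55372686, 0.23123495, 0.14952201]), 'eef_rot': array([-1.79829387e+02,  5.59027736e-02,  1.04444175e+02]), 'force': array([-0.57432425,  1.32658087,  0.26730423]), 'qpos': array([ 1.11734713e+01,  1.69908887e+01,  9.17496870e+01, -6.91469612e-02,
        7.14265825e+01, -3.24850066e+00])}
xyz [  1.4   0.5 119.5] rot [-0.03  0.01 -0.01]
```

View pics/c2.png

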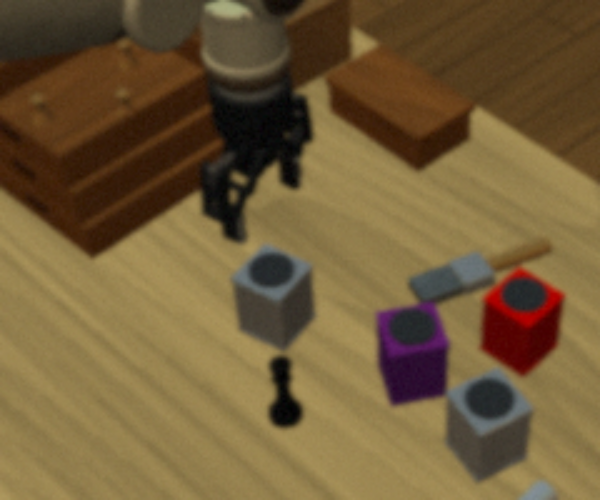

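The gripper, midway at crop (262,210), stands over the left tin with its lid at (273,270), as computed. Descend.

Request:
jog_arm(
  xyz=[
    [1, 0, 15],
    [1, 0, 40],
    [1, 0, 65],
    [1, 0, 90],
    [1, 0, 108],
    [1, 0, 117],
    [1, 0, 119],
    [1, 0, 119],
  ],
  rot=[
    [0, 0, 0],
    [0, 0, 0],
    [0, 0, 0],
    [0, 0, 0],
    [0, 0, 0],
    [0, 0, 0],
    [0, 0, 0],
    [0, 0, 0],
  ],
)

```text
time_s: 2.4
ee_pos: [0.5545, 0.2317, 0.0314]
eef_rot: [-180.0, 0.1, 104.4]
force: [0.1, -0.4, 0.1]
width: 0.0857
```

Request:
jog_arm(
  xyz=[
    [0, 0, 0],
    [0, 0, 0],
    [0, 0, 0],
    [0, 0, 0],
    [0, 0, 0],
    [0, 0, 0],
    [0, 0, 0],
    [0, 0, 0],
  ],
  rot=[
    [0, 0, 0],
    [0, 0, 0],
    [0, 0, 0],
    [0, 0, 0],
    [0, 0, 0],
    [0, 0, 0],
    [0, 0, 0],
    [0, 0, 0],
  ],
  claw=0,
)

```text
time_s: 3.4
ee_pos: [0.5555, 0.2319, 0.0325]
eef_rot: [179.9, 0.1, 104.4]
force: [-0.6, -0.2, 5.3]
width: 0.0595
```

```bash
python3 -c "
from h import *
s=arm.sense();print(s)"
```

```text
{'time_s': 3.4, 'qpos': array([11.21784207, 25.88675494, 94.95298637, -0.11654762, 59.08612796,
       -3.1224578 ]), 'joint_vel': array([-0.06321024, -0.06334919, -0.12872872,  0.10007611, -0.05604748,
        0.03547629]), 'tau': array([ 2.01375311e-02, -4.24519694e+01, -2.56576252e+01,  9.97281808e-03,
       -2.08741198e-01, -4.84522679e-03]), 'ee_pos': array([0.55549357, 0.23186246, 0.03254714]), 'eef_rot': array([1.79931482e+02, 1.03954809e-01, 1.04400049e+02]), 'force': array([-0.64029254, -0.22911398,  5.28612435]), 'moment': array([-0.05728064,  0.18763494, -0.00457278]), 'width': 0.059453218729613004}
```

Request:
jog_arm(
  xyz=[
    [0, 0, -5],
    [0, 0, -18],
    [0, 0, -34],
    [0, 0, -50],
    [0, 0, -58],
    [0, 0, -60],
    [0, 0, -60],
    [0, 0, -60],
    [0, 0, -60],
    [0, 0, -60],
  ],
  rot=[
    [0, 0, 0],
    [0, 0, 0],
    [0, 0, 0],
    [0, 0, 0],
    [0, 0, 0],
    [0, 0, 0],
    [0, 0, 0],
    [0, 0, 0],
    [0, 0, 0],
    [0, 0, 0],
  ],
)

```text
time_s: 4.65
ee_pos: [0.5552, 0.2319, 0.0923]
eef_rot: [180.0, 0.1, 104.4]
force: [0.3, 0.3, -2.0]
width: 0.0588
```

Request:
jog_arm(
  xyz=[
    [0, 0, 0],
    [0, 0, 0],
    [0, 0, 0],
    [0, 0, 0],
  ],
  rot=[
    [0, 0, 0],
    [0, 0, 0],
    [0, 0, 0],
    [0, 0, 0],
  ],
)

```text
time_s: 5.15
ee_pos: [0.5553, 0.2319, 0.0923]
eef_rot: [180.0, 0.1, 104.4]
force: [0.2, 0.4, -2.3]
width: 0.0592
```

```bash
python3 -c "
from h import *
for i in range(6):
    s=arm.sense();print(s['force'],s['moment'],s['tau'][1:3]); imaging.get_image('side') if i<5 else 0
print(s['ee_pos'],s['eef_rot'])
shot('side','pics/x.png');p=cv2.imread('pics/x.png')[90:290,150:390];cv2.imwrite('pics/c3.png',cv2.resize(p,None,fx=2.5,fy=2.5))
delta([.5555,.2319,.0325],104.4)"
```

```text
[ 0.17376064  0.41744461 -2.29428095] [ 0.00277003  0.04167125 -0.01158783] [-45.69095492 -30.81727982]
[ 0.11037226 -0.44300037 -2.66018316] [ 0.0110129  -0.00190743  0.02194678] [-45.69415212 -30.81946492]
[-0.39809722  0.22314953 -1.87203882] [ 0.02292033  0.05015259 -0.02895833] [-45.69790006 -30.82114935]
[ 0.03446266  0.40176405 -2.43235792] [0.00498769 0.00593189 0.00619814] [-45.7008183  -30.82181454]
[ 0.30797596  0.35433762 -2.60877702] [-0.03021275 -0.01522712  0.02540664] [-45.70021391 -30.82232237]
[ 0.03384846 -0.15107438 -1.59745026] [ 0.02407799 -0.02070665  0.02091677] [-45.70102572 -30.82288027]
[0.55526142 0.23192183 0.09227245] [1.79957678e+02 9.88857032e-02 1.04396565e+02]
xyz [ 0.   0.2 59.8] rot [ 0.01  0.02 -0.  ]
```

View pics/c3.png

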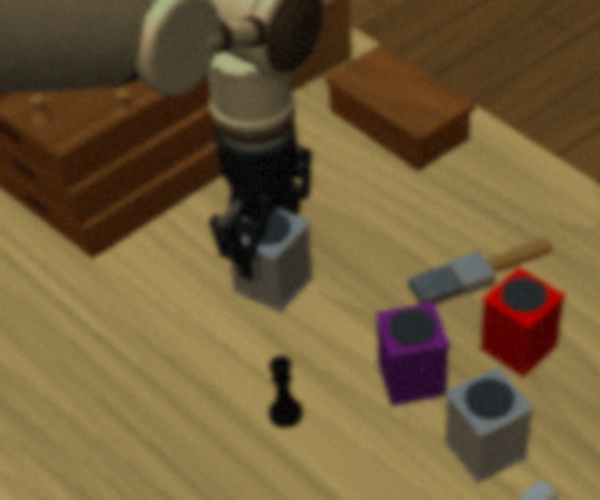

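About 2.3 N (0.23 kg), so this one is light. The crop shows it hanging upright and clear at (275,265). Set it back.

Request:
jog_arm(
  xyz=[
    [0, 0, 8],
    [0, 0, 24],
    [0, 0, 40],
    [0, 0, 50],
    [0, 0, 55],
    [0, 0, 57],
    [0, 0, 58],
    [0, 0, 59],
    [0, 0, 60],
    [0, 0, 60],
  ],
  rot=[
    [0, 0, 0],
    [0, 0, 0],
    [0, 0, 0],
    [0, 0, 0],
    [0, 0, 0],
    [0, 0, 0],
    [0, 0, 0],
    [0, 0, 0],
    [0, 0, 0],
    [0, 0, 0],
  ],
)

```text
time_s: 6.7
ee_pos: [0.5556, 0.2319, 0.0326]
eef_rot: [179.9, 0.1, 104.4]
force: [-0.0, 0.4, -0.8]
width: 0.0591
```

Request:
jog_arm(
  xyz=[
    [0, 0, 0.5],
    [0, 0, 1],
    [0, 0, 1],
  ],
  rot=[
    [0, 0, 0],
    [0, 0, 0],
    [0, 0, 0],
  ],
)

```text
time_s: 7.08
ee_pos: [0.5557, 0.2319, 0.0326]
eef_rot: [179.9, 0.1, 104.4]
force: [-3.5, -1.7, 6.5]
width: 0.0594
```

Seated. Open and rise.

Request:
jog_arm(
  xyz=[
    [0, 0, 0],
    [0, 0, 0],
    [0, 0, 0],
    [0, 0, 0],
    [0, 0, 0],
    [0, 0, 0],
  ],
  rot=[
    [0, 0, 0],
    [0, 0, 0],
    [0, 0, 0],
    [0, 0, 0],
    [0, 0, 0],
    [0, 0, 0],
  ],
  claw=1,
)

```text
time_s: 7.82
ee_pos: [0.5556, 0.2319, 0.0325]
eef_rot: [179.9, 0.1, 104.4]
force: [-0.3, -0.3, -0.3]
width: 0.0856
```

Request:
jog_arm(
  xyz=[
    [0, 0, -8],
    [0, 0, -25],
    [0, 0, -50],
    [0, 0, -80],
    [0, 0, -105],
    [0, 0, -118],
    [0, 0, -118],
  ],
  rot=[
    [0, 0, 0],
    [0, 0, 0],
    [0, 0, 0],
    [0, 0, 0],
    [0, 0, 0],
    [0, 0, 0],
    [0, 0, 0],
  ],
)

```text
time_s: 8.7
ee_pos: [0.5563, 0.2322, 0.152]
eef_rot: [179.8, 0.1, 104.4]
force: [1.0, -0.0, 0.6]
width: 0.0855
```

```bash
python3 -c "
from h import *
s=arm.sense();print(s['force'],s['time_s'])
delta([.5925,-.042,.15],76.5)"
```

```text
[ 0.96892923 -0.04015211  0.58191221] 8.7
xyz [-274.6  -33.1    2.5] rot [0.04 0.01 4.65]
```

Request:
jog_arm(
  xyz=[
    [-15, -2, 0],
    [-50, -6, 0],
    [-95, -11, 1],
    [-140, -17, 1],
    [-185, -22, 2],
    [-225, -27, 2],
    [-255, -31, 2],
    [-271, -33, 2],
    [-275, -33, 2],
    [-275, -33, 2],
  ],
  rot=[
    [0, 0, 0.2],
    [0, 0, 0.8],
    [0, 0, 1.6],
    [0, 0, 2.4],
    [0, 0, 3.2],
    [0, 0, 3.9],
    [0, 0, 4.4],
    [0, 0, 4.6],
    [0, 0, 4.65],
    [0, 0, 4.65],
  ],
)

```text
time_s: 9.95
ee_pos: [0.5925, -0.0417, 0.1501]
eef_rot: [179.8, -0.0, 76.5]
force: [0.3, -0.4, 0.2]
width: 0.0855
```

```bash
python3 -c "
from h import *
delta([.5925,-.042,.0315],76.5)
shot('side','pics/x.png');p=cv2.imread('pics/x.png')[110:350,220:460];cv2.imwrite('pics/c4.png',cv2.resize(p,None,fx=2.5,fy=2.5))
W=world('side',np.load('/tmp/side.npy'));z=W[...,2];m=np.zeros((480,640),np.uint8);cv2.circle(m,(259,205),34,1,-1);q=(m>0)&(z>.07)&(z<.1)
print(cv2.minAreaRect(W[q][:,:2].astype(np.float32)*1000))
"
```

```text
xyz [ -0.3  -0.3 118.6] rot [ 0.03 -0.    0.01]
((518.7886352539062, 201.044921875), (176.33148193359375, 78.99565887451172), 40.67717361450195)
```

View pics/c4.png

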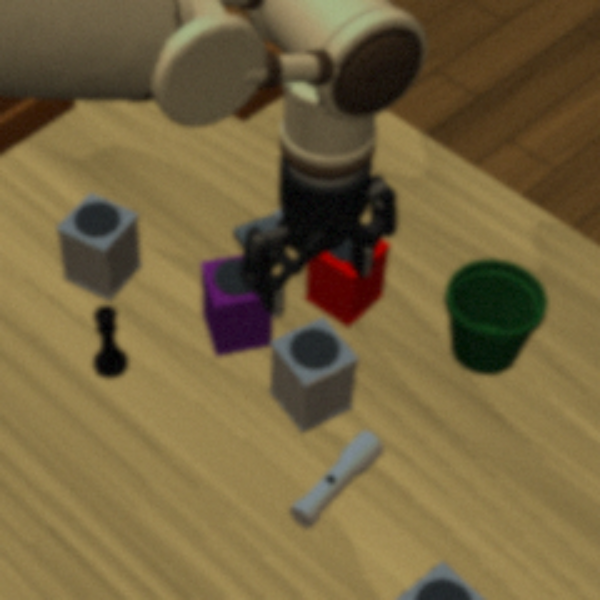

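The left tin stands upright in place at crop (98,245). The jaws are over the middle tin at (315,370), clear of purple.

Request:
jog_arm(
  xyz=[
    [0, 0, 15],
    [0, 0, 40],
    [0, 0, 65],
    [0, 0, 90],
    [0, 0, 108],
    [0, 0, 117],
    [0, 0, 119],
    [0, 0, 119],
  ],
  rot=[
    [0, 0, 0],
    [0, 0, 0],
    [0, 0, 0],
    [0, 0, 0],
    [0, 0, 0],
    [0, 0, 0],
    [0, 0, 0],
    [0, 0, 0],
  ],
)

```text
time_s: 11.0
ee_pos: [0.5936, -0.0416, 0.0319]
eef_rot: [179.7, -0.0, 76.6]
force: [-0.1, -0.5, 0.0]
width: 0.0854
```

Request:
jog_arm(
  xyz=[
    [0, 0, 0],
    [0, 0, 0],
    [0, 0, 0],
    [0, 0, 0],
    [0, 0, 0],
    [0, 0, 0],
    [0, 0, 0],
    [0, 0, 0],
  ],
  rot=[
    [0, 0, 0],
    [0, 0, 0],
    [0, 0, 0],
    [0, 0, 0],
    [0, 0, 0],
    [0, 0, 0],
    [0, 0, 0],
    [0, 0, 0],
  ],
  claw=0,
)

```text
time_s: 12.0
ee_pos: [0.5944, -0.0418, 0.0332]
eef_rot: [179.6, -0.0, 76.6]
force: [-0.1, -0.3, 5.9]
width: 0.0594
```

Request:
jog_arm(
  xyz=[
    [0, 0, -5],
    [0, 0, -18],
    [0, 0, -34],
    [0, 0, -50],
    [0, 0, -58],
    [0, 0, -60],
    [0, 0, -60],
    [0, 0, -60],
    [0, 0, -60],
    [0, 0, -60],
  ],
  rot=[
    [0, 0, 0],
    [0, 0, 0],
    [0, 0, 0],
    [0, 0, 0],
    [0, 0, 0],
    [0, 0, 0],
    [0, 0, 0],
    [0, 0, 0],
    [0, 0, 0],
    [0, 0, 0],
  ],
)

```text
time_s: 13.25
ee_pos: [0.5938, -0.0417, 0.0929]
eef_rot: [179.6, -0.0, 76.6]
force: [0.1, -0.6, -5.8]
width: 0.0594
```

Request:
jog_arm(
  xyz=[
    [0, 0, 0],
    [0, 0, 0],
    [0, 0, 0],
    [0, 0, 0],
  ],
  rot=[
    [0, 0, 0],
    [0, 0, 0],
    [0, 0, 0],
    [0, 0, 0],
  ],
)

```text
time_s: 13.75
ee_pos: [0.5939, -0.0417, 0.0929]
eef_rot: [179.6, -0.0, 76.6]
force: [-0.0, 0.7, -5.2]
width: 0.0592
```

```bash
python3 -c "
from h import *
F=[]
for i in range(8):
    s=arm.sense();F.append(s['force']); imaging.get_image('side')
print(np.mean(F,0),np.std(F,0),s['ee_pos'],s['eef_rot'],s['width'])"
```

```text
[-0.32989168  0.06242125 -5.38754198] [0.33213271 0.6122707  0.39539837] [ 0.59385147 -0.04170161  0.09286545] [ 1.79640350e+02 -7.67769244e-03  7.65803364e+01] 0.0592592782991648
```

The middle tin weighs 5.4 N (0.55 kg), so it is the heavy one. I set it back anyway and feel the right tin.

Request:
jog_arm(
  xyz=[
    [0, 0, 8],
    [0, 0, 24],
    [0, 0, 40],
    [0, 0, 50],
    [0, 0, 55],
    [0, 0, 57],
    [0, 0, 58],
    [0, 0, 59],
    [0, 0, 60],
    [0, 0, 60],
  ],
  rot=[
    [0, 0, 0],
    [0, 0, 0],
    [0, 0, 0],
    [0, 0, 0],
    [0, 0, 0],
    [0, 0, 0],
    [0, 0, 0],
    [0, 0, 0],
    [0, 0, 0],
    [0, 0, 0],
  ],
)

```text
time_s: 15.4
ee_pos: [0.5945, -0.0418, 0.0332]
eef_rot: [179.6, -0.0, 76.6]
force: [0.2, -0.3, -3.2]
width: 0.0593
```

Request:
jog_arm(
  xyz=[
    [0, 0, 0.5],
    [0, 0, 1],
    [0, 0, 1],
  ],
  rot=[
    [0, 0, 0],
    [0, 0, 0],
    [0, 0, 0],
  ],
)

```text
time_s: 15.78
ee_pos: [0.5945, -0.0418, 0.0332]
eef_rot: [179.6, -0.0, 76.6]
force: [-4.8, 2.0, 5.4]
width: 0.0591
```

Request:
jog_arm(
  xyz=[
    [0, 0, 0],
    [0, 0, 0],
    [0, 0, 0],
    [0, 0, 0],
    [0, 0, 0],
    [0, 0, 0],
  ],
  rot=[
    [0, 0, 0],
    [0, 0, 0],
    [0, 0, 0],
    [0, 0, 0],
    [0, 0, 0],
    [0, 0, 0],
  ],
  claw=1,
)

```text
time_s: 16.52
ee_pos: [0.5945, -0.0418, 0.0331]
eef_rot: [179.6, -0.0, 76.6]
force: [0.3, -0.0, 1.0]
width: 0.0853
```

Request:
jog_arm(
  xyz=[
    [0, 0, -8],
    [0, 0, -25],
    [0, 0, -50],
    [0, 0, -80],
    [0, 0, -105],
    [0, 0, -117],
    [0, 0, -117],
  ],
  rot=[
    [0, 0, 0],
    [0, 0, 0],
    [0, 0, 0],
    [0, 0, 0],
    [0, 0, 0],
    [0, 0, 0],
    [0, 0, 0],
  ],
)

```text
time_s: 17.4
ee_pos: [0.5945, -0.0418, 0.1515]
eef_rot: [179.5, -0.0, 76.6]
force: [1.3, -0.8, 0.2]
width: 0.0856
```

```bash
python3 -c "
from h import *
s=arm.sense();print(s['force'],s['time_s'])
delta([.473,-.303,.15],85)"
```

```text
[ 1.34961987 -0.76025491  0.20761474] 17.4
xyz [-282.3  -57.6    1. ] rot [ 0.09  0.01 -1.4 ]
```

Request:
jog_arm(
  xyz=[
    [-15, -3, 0],
    [-50, -10, 0],
    [-95, -19, 0],
    [-140, -29, 1],
    [-185, -38, 1],
    [-230, -47, 1],
    [-262, -54, 1],
    [-278, -57, 1],
    [-282, -58, 1],
    [-282, -58, 1],
  ],
  rot=[
    [0, 0, 0],
    [0.02, 0, -0.2],
    [0.04, 0, -0.4],
    [0.05, 0, -0.7],
    [0.07, 0, -0.9],
    [0.09, 0, -1.1],
    [0.09, 0, -1.3],
    [0.09, 0, -1.4],
    [0.09, 0, -1.4],
    [0.09, 0, -1.4],
  ],
)

```text
time_s: 18.65
ee_pos: [0.4721, -0.3023, 0.1492]
eef_rot: [-179.9, -0.0, 85.0]
force: [0.2, -0.7, -0.8]
width: 0.0855
```

```bash
python3 -c "
from h import *
delta([.473,-.303,.0315],85)
shot('side','pics/x.png');p=cv2.imread('pics/x.png')[180:420,230:480];cv2.imwrite('pics/c5.png',cv2.resize(p,None,fx=2.4,fy=2.4))
"
```

```text
xyz [ -0.6   1.1 117.7] rot [-0.01 -0.   -0.01]
```

View pics/c5.png

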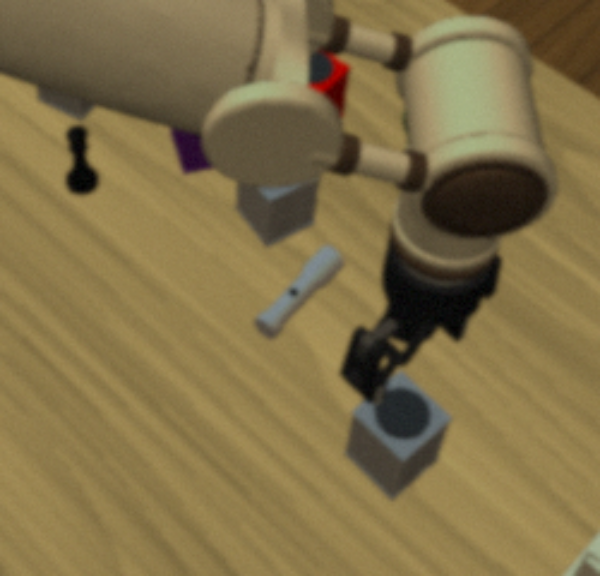

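The gripper is above the right tin at crop (400,430). The middle tin, queen and flashlight are in place.

Request:
jog_arm(
  xyz=[
    [0, 1, 15],
    [0, 1, 40],
    [0, 1, 65],
    [0, 1, 90],
    [0, 1, 108],
    [0, 1, 116],
    [0, 1, 118],
    [0, 1, 118],
  ],
  rot=[
    [0, 0, 0],
    [0, 0, 0],
    [0, 0, 0],
    [0, 0, 0],
    [0, 0, 0],
    [0, 0, 0],
    [0, 0, 0],
    [0, 0, 0],
  ],
)

```text
time_s: 19.7
ee_pos: [0.4738, -0.3026, 0.0321]
eef_rot: [-180.0, 0.0, 85.0]
force: [0.1, 0.0, -1.0]
width: 0.0857
```

Request:
jog_arm(
  xyz=[
    [0, 0, 0],
    [0, 0, 0],
    [0, 0, 0],
    [0, 0, 0],
    [0, 0, 0],
    [0, 0, 0],
    [0, 0, 0],
    [0, 0, 0],
  ],
  rot=[
    [0, 0, 0],
    [0, 0, 0],
    [0, 0, 0],
    [0, 0, 0],
    [0, 0, 0],
    [0, 0, 0],
    [0, 0, 0],
    [0, 0, 0],
  ],
  claw=0,
)

```text
time_s: 20.7
ee_pos: [0.4745, -0.3033, 0.0333]
eef_rot: [179.9, 0.1, 85.0]
force: [0.6, 0.3, 5.9]
width: 0.0592
```

Request:
jog_arm(
  xyz=[
    [0, 0, -5],
    [0, 0, -18],
    [0, 0, -34],
    [0, 0, -50],
    [0, 0, -58],
    [0, 0, -60],
    [0, 0, -60],
    [0, 0, -60],
    [0, 0, -60],
    [0, 0, -60],
  ],
  rot=[
    [0, 0, 0],
    [0, 0, 0],
    [0, 0, 0],
    [0, 0, 0],
    [0, 0, 0],
    [0, 0, 0],
    [0, 0, 0],
    [0, 0, 0],
    [0, 0, 0],
    [0, 0, 0],
  ],
)

```text
time_s: 21.95
ee_pos: [0.4743, -0.3031, 0.093]
eef_rot: [179.9, 0.1, 85.0]
force: [0.3, 0.4, -2.8]
width: 0.0598
```

Request:
jog_arm(
  xyz=[
    [0, 0, 0],
    [0, 0, 0],
    [0, 0, 0],
    [0, 0, 0],
  ],
  rot=[
    [0, 0, 0],
    [0, 0, 0],
    [0, 0, 0],
    [0, 0, 0],
  ],
)

```text
time_s: 22.45
ee_pos: [0.4744, -0.3031, 0.0931]
eef_rot: [179.9, 0.1, 85.0]
force: [1.0, 0.3, -2.4]
width: 0.0594
```

```bash
python3 -c "
from h import *
F=[]
for i in range(8):
    s=arm.sense();F.append(s['force']); imaging.get_image('side')
print(np.mean(F,0),np.std(F,0),s['ee_pos'],s['eef_rot'],s['width'])"
```

```text
[ 0.45841659  0.28166529 -2.75502115] [0.53527747 0.37137609 0.51430759] [ 0.47434378 -0.30305918  0.09304412] [1.79938924e+02 1.01853059e-01 8.50005441e+01] 0.05941094455680528
```

The right tin is light at 2.75 N, so the middle is heaviest. Lower this one.

Request:
jog_arm(
  xyz=[
    [0, 0, 8],
    [0, 0, 24],
    [0, 0, 40],
    [0, 0, 50],
    [0, 0, 55],
    [0, 0, 57],
    [0, 0, 58],
    [0, 0, 59],
    [0, 0, 60],
    [0, 0, 60],
  ],
  rot=[
    [0, 0, 0],
    [0, 0, 0],
    [0, 0, 0],
    [0, 0, 0],
    [0, 0, 0],
    [0, 0, 0],
    [0, 0, 0],
    [0, 0, 0],
    [0, 0, 0],
    [0, 0, 0],
  ],
)

```text
time_s: 24.1
ee_pos: [0.4746, -0.3034, 0.0334]
eef_rot: [179.9, 0.1, 85.0]
force: [0.6, 0.9, -1.1]
width: 0.0593
```

Request:
jog_arm(
  xyz=[
    [0, 0, 0.5],
    [0, 0, 1],
    [0, 0, 1],
  ],
  rot=[
    [0, 0, 0],
    [0, 0, 0],
    [0, 0, 0],
  ],
)

```text
time_s: 24.48
ee_pos: [0.4747, -0.3034, 0.0333]
eef_rot: [179.9, 0.1, 85.0]
force: [-2.4, 2.2, 6.5]
width: 0.0595
```

Request:
jog_arm(
  xyz=[
    [0, 0, 0],
    [0, 0, 0],
    [0, 0, 0],
    [0, 0, 0],
    [0, 0, 0],
    [0, 0, 0],
  ],
  rot=[
    [0, 0, 0],
    [0, 0, 0],
    [0, 0, 0],
    [0, 0, 0],
    [0, 0, 0],
    [0, 0, 0],
  ],
  claw=1,
)

```text
time_s: 25.22
ee_pos: [0.4747, -0.3034, 0.0333]
eef_rot: [179.9, 0.1, 85.0]
force: [0.6, -0.2, -0.1]
width: 0.0856
```

Request:
jog_arm(
  xyz=[
    [0, 0, -8],
    [0, 0, -25],
    [0, 0, -50],
    [0, 0, -80],
    [0, 0, -105],
    [0, 0, -117],
    [0, 0, -117],
  ],
  rot=[
    [0, 0, 0],
    [0, 0, 0],
    [0, 0, 0],
    [0, 0, 0],
    [0, 0, 0],
    [0, 0, 0],
    [0, 0, 0],
  ],
)

```text
time_s: 26.1
ee_pos: [0.475, -0.3036, 0.1516]
eef_rot: [179.8, 0.2, 85.0]
force: [-0.0, 0.0, 0.5]
width: 0.0854
```

```bash
python3 -c "
from h import *
s=arm.sense();print(s['force'],s['time_s'])
delta([.594,-.0418,.15],76.5)"
```

```text
[-0.04363459  0.03036864  0.51559449] 26.1
xyz [271.2  95.8   0.9] rot [0.03 0.03 1.42]
```

Request:
jog_arm(
  xyz=[
    [15, 5, 0],
    [50, 18, 0],
    [95, 34, 0],
    [140, 49, 0],
    [185, 65, 1],
    [225, 79, 1],
    [254, 90, 1],
    [268, 95, 1],
    [271, 96, 1],
    [271, 96, 1],
  ],
  rot=[
    [0, 0, 0],
    [0, 0, 0.2],
    [0, 0, 0.5],
    [0, 0, 0.7],
    [0, 0, 1.0],
    [0, 0, 1.2],
    [0.03, 0.03, 1.35],
    [0.03, 0.03, 1.4],
    [0.03, 0.03, 1.42],
    [0.03, 0.03, 1.42],
  ],
)

```text
time_s: 27.35
ee_pos: [0.5938, -0.0426, 0.1495]
eef_rot: [-180.0, 0.0, 76.5]
force: [-0.4, -0.9, -0.3]
width: 0.0854
```

```bash
python3 -c "
from h import *
delta([.594,-.0418,.0315],76.5)
shot('side','pics/x.png');p=cv2.imread('pics/x.png')[150:420,230:500];cv2.imwrite('pics/c6.png',cv2.resize(p,None,fx=2.2,fy=2.2))
"
```

```text
xyz [  0.9   0.  118. ] rot [-0.    0.01 -0.01]
```

View pics/c6.png

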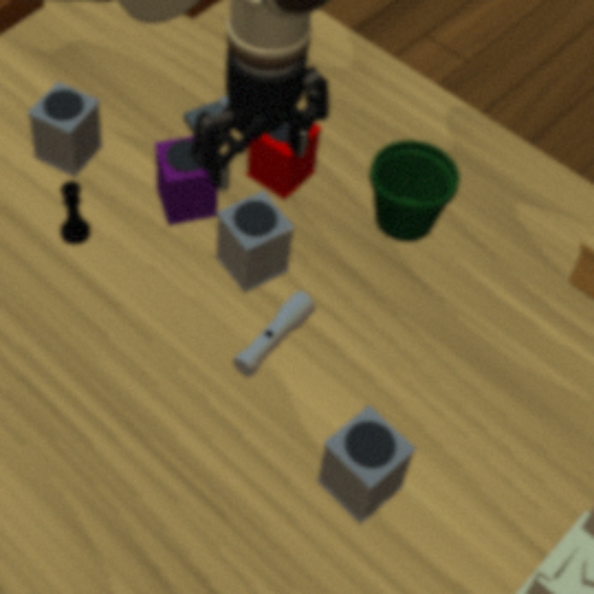

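All three tins are upright, at crop (65,130), (255,245) and (367,465). The gripper is over the middle one.

Request:
jog_arm(
  xyz=[
    [1, 0, 15],
    [1, 0, 40],
    [1, 0, 65],
    [1, 0, 90],
    [1, 0, 108],
    [1, 0, 116],
    [1, 0, 118],
    [1, 0, 118],
  ],
  rot=[
    [0, 0, 0],
    [0, 0, 0],
    [0, 0, 0],
    [0, 0, 0],
    [0, 0, 0],
    [0, 0, 0],
    [0, 0, 0],
    [0, 0, 0],
  ],
)

```text
time_s: 28.4
ee_pos: [0.5947, -0.0422, 0.0324]
eef_rot: [179.9, 0.0, 76.4]
force: [0.1, 0.4, -0.3]
width: 0.0854
```

Request:
jog_arm(
  xyz=[
    [0, 0, 0],
    [0, 0, 0],
    [0, 0, 0],
    [0, 0, 0],
    [0, 0, 0],
    [0, 0, 0],
    [0, 0, 0],
    [0, 0, 0],
  ],
  rot=[
    [0, 0, 0],
    [0, 0, 0],
    [0, 0, 0],
    [0, 0, 0],
    [0, 0, 0],
    [0, 0, 0],
    [0, 0, 0],
    [0, 0, 0],
  ],
  claw=0,
)

```text
time_s: 29.4
ee_pos: [0.5954, -0.0423, 0.0336]
eef_rot: [179.9, 0.0, 76.4]
force: [-0.4, 0.3, 5.6]
width: 0.0595
```

Request:
jog_arm(
  xyz=[
    [0, 0, -5],
    [0, 0, -18],
    [0, 0, -40],
    [0, 0, -65],
    [0, 0, -90],
    [0, 0, -115],
    [0, 0, -140],
    [0, 0, -165],
    [0, 0, -180],
    [0, 0, -185],
  ],
  rot=[
    [0, 0, 0],
    [0, 0, 0],
    [0, 0, 0],
    [0, 0, 0],
    [0, 0, 0],
    [0, 0, 0],
    [0, 0, 0],
    [0, 0, 0],
    [0, 0, 0],
    [0, 0, 0],
  ],
)

```text
time_s: 30.65
ee_pos: [0.5952, -0.0421, 0.2195]
eef_rot: [179.8, 0.0, 76.4]
force: [-0.0, -0.1, -5.5]
width: 0.0595
```

Request:
jog_arm(
  xyz=[
    [0, 0, 0],
    [0, 0, 0],
    [0, 0, 0],
    [0, 0, 0],
    [0, 0, 0],
    [0, 0, 0],
    [0, 0, 0],
    [0, 0, 0],
  ],
  rot=[
    [0, 0, 0],
    [0, 0, 0],
    [0, 0, 0],
    [0, 0, 0],
    [0, 0, 0],
    [0, 0, 0],
    [0, 0, 0],
    [0, 0, 0],
  ],
)

```text
time_s: 31.65
ee_pos: [0.5952, -0.0421, 0.2195]
eef_rot: [179.8, 0.0, 76.4]
force: [-0.5, -0.3, -5.4]
width: 0.0596
```

```bash
python3 -c "
from h import *
F=[]
for i in range(4):
    s=arm.sense();F.append(s['force']); imaging.get_image('side')
print(np.mean(F,0),s['ee_pos'],s['eef_rot'],s['width'],s['time_s'],np.abs(s['joint_vel']).max())
shot('side','pics/x.png');p=cv2.imread('pics/x.png')[110:420,210:500];cv2.imwrite('pics/c7.png',cv2.resize(p,None,fx=1.9,fy=1.9))
p,d=shot('top','pics/t2.png');W=world('top',d);z=W[...,2]
for u,v in((248,245),(435,270)):
    m=np.zeros((480,640),np.uint8);cv2.circle(m,(u,v),22,1,-1);q=(m>0)&(z>.07)&(z<.1)
    print(q.sum(),cv2.minAreaRect(W[q][:,:2].astype(np.float32)*1000))
"
```

```text
[-0.01041477 -0.02316891 -5.21316025] [ 0.59519442 -0.04209739  0.21947745] [1.79783685e+02 4.31081940e-02 7.64464954e+01] 0.05919416664779159 31.8 0.10816400768158299
455 ((554.9165649414062, 233.4378204345703), (61.62267303466797, 63.05255889892578), 14.32843017578125)
476 ((474.0608215332031, -303.6992492675781), (61.975189208984375, 61.58443832397461), 85.87154388427734)
```

View pics/c7.png

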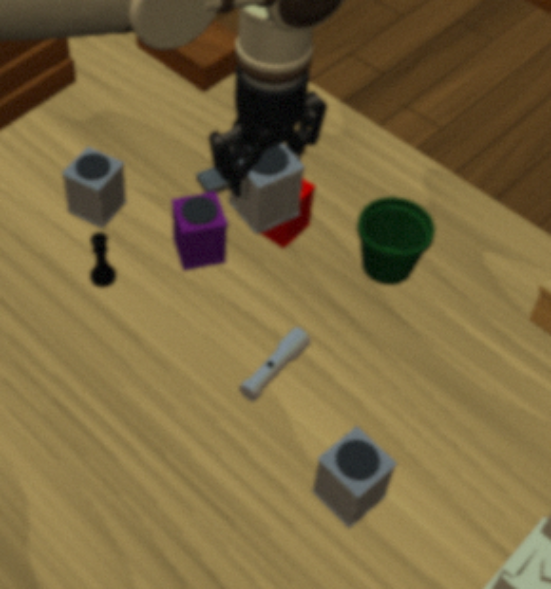

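The middle tin hangs upright at crop (268,190), about 18.5 cm clear. The others are in place, so I hand in.

```bash
python3 -c "
from bench import hand_in
print(hand_in())"
```

```text
the job is handed in; nothing more can be done
None
```

I lifted and weighed the tins from left to right and set each one back upright. The middle tin is the heaviest, and I handed in at about 32 s while holding it up.

| Tin | Weight felt | Mass |
|---|---|---|
| Left | 2.3 N | about 0.23 kg |
| Middle | 5.4 N | about 0.55 kg |
| Right | 2.75 N | about 0.28 kg |

- **Held tin:** It is upright and still, about 18.5 cm clear of the cabinet top. The force reading in the final hold was 5.2 N, which agrees with the first weighing.
- **Other tins:** The last top picture shows both standing within about 2 mm of where they began.
- **Bystanders:** The queen, flashlight, pot and both look-alikes appear undisturbed in the last side picture.

No check failed or disagreed.

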